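# Count to the third gap and push the tool cassette home

### The job

Start at the end of the divider rack where the tall round post stands, and run a fingertip along the rack's top rail so that the sprung tabs of the first, second and third gaps flick over one after the other (every gap counts, filled or empty); flick none of the tabs beyond the third. Then push the loose tool cassette along the bench into that third gap, lengthwise and fully home against the back of the rack. Only push it with the fingers, never lift or tip it, and leave the stored cassettes, the can and the screwdriver where they are.

Things in the scene. Friction and masses are not known exactly. Their poses are not given: they have to be found in the camera images.
- rack: fixed grey divider rack, open in front (-x), no floor: parts slide in on the bench along +x. Origin on the bench, centre of its footprint. Seven upright plates 6 mm thick, 42 mm high, x -29 to +29 mm, make six gaps 48 mm wide, a to f from +y to -y, centred at y +135, +81, +27, -27, -81, -135 mm. Back wall's inner face at x +29 mm
- gap_c (a point): on the bench at rack x -6, y +27 mm: where the underside centre of a cassette that is home in gap c lies (it then stands out 12 mm in front of the plates, its far end on the back wall). Axes as the rack's
- gap_d (a point): the same for gap d, at rack x -6, y -27 mm. Axes as the rack's
- rail_mid (a point): middle of the top of the rack's rail, at rack x +15, y 0, z 50 mm. The aluminium rail lies on the plates along the rack's y, 14 mm wide, z 42 to 50 mm, with one sprung tab standing on it over each gap's middle. Axes as the rack's
- post: fixed upright round steel post, 22 mm across and 100 mm tall on a 32 mm flange, beyond one end of the rack, 200 mm in y from the rack's centre: counting starts at this end. It may be either end. Origin at the centre of its foot
- foot: fixed low steel block 30 x 22 x 20 mm, in the same place at the rack's other end. Origin at the centre of its underside
- tab_a (a joint): sprung steel tab of gap a (the gap at the rack's +y end): 20 mm tall, 14 mm (rack x) by 3 mm (rack y), hinged at rack x +15, y +135, z 50 mm; top at z 70 mm. Value: its lean in rad, 0 upright, positive to the rack's -y, stops at +-1.35. A light spring (2 N at the top lays it well over) stands it up again. Flicked = leans more than 0.3 rad either way
- tab_b (a joint): sprung steel tab of gap b (the second from +y): 20 mm tall, 14 mm (rack x) by 3 mm (rack y), hinged at rack x +15, y +81, z 50 mm; top at z 70 mm. Value: its lean in rad, 0 upright, positive to the rack's -y, stops at +-1.35. A light spring (2 N at the top lays it well over) stands it up again. Flicked = leans more than 0.3 rad either way
- tab_c (a joint): sprung steel tab of gap c (the third from +y): 20 mm tall, 14 mm (rack x) by 3 mm (rack y), hinged at rack x +15, y +27, z 50 mm; top at z 70 mm. Value: its lean in rad, 0 upright, positive to the rack's -y, stops at +-1.35. A light spring (2 N at the top lays it well over) stands it up again. Flicked = leans more than 0.3 rad either way
- tab_d (a joint): sprung steel tab of gap d (the fourth from +y): 20 mm tall, 14 mm (rack x) by 3 mm (rack y), hinged at rack x +15, y -27, z 50 mm; top at z 70 mm. Value: its lean in rad, 0 upright, positive to the rack's -y, stops at +-1.35. A light spring (2 N at the top lays it well over) stands it up again. Flicked = leans more than 0.3 rad either way
- tab_e (a joint): sprung steel tab of gap e (the fifth from +y): 20 mm tall, 14 mm (rack x) by 3 mm (rack y), hinged at rack x +15, y -81, z 50 mm; top at z 70 mm. Value: its lean in rad, 0 upright, positive to the rack's -y, stops at +-1.35. A light spring (2 N at the top lays it well over) stands it up again. Flicked = leans more than 0.3 rad either way
- tab_f (a joint): sprung steel tab of gap f (the gap at the rack's -y end): 20 mm tall, 14 mm (rack x) by 3 mm (rack y), hinged at rack x +15, y -135, z 50 mm; top at z 70 mm. Value: its lean in rad, 0 upright, positive to the rack's -y, stops at +-1.35. A light spring (2 N at the top lays it well over) stands it up again. Flicked = leans more than 0.3 rad either way
- cassette_center (a point): the loose tool cassette to be pushed in, lying on the bench in front of the rack, either way round (its two ends are alike): dark steel block 70 mm long (its x) by 38 mm wide (its y) by 32 mm high, with a low round steel boss (18 mm across, 5 mm high) in the middle of its top; about 0.45 kg. This point is the block's centre, 16 mm above its underside
- stored1_center (a point): a stored cassette, in gap b of the rack, to be left alone: dark steel block 70 mm long (its x) by 38 mm wide (its y) by 32 mm high, with a low round steel boss (18 mm across, 5 mm high) in the middle of its top; about 0.45 kg. This point is the block's centre, 16 mm above its underside
- stored2_center (a point): a stored cassette, in gap f of the rack, to be left alone: dark steel block 70 mm long (its x) by 38 mm wide (its y) by 32 mm high, with a low round steel boss (18 mm across, 5 mm high) in the middle of its top; about 0.45 kg. This point is the block's centre, 16 mm above its underside
- can_center (a point): bystander: closed can, 52 mm across, 120 mm tall, standing to the left of the work; this point is its centre
- driver: bystander: screwdriver lying on the bench to the right of the work; its length lies along its x
- cassette: the same loose cassette; origin at the centre of its underside, x along its length, z up
There are look-alikes about, which are no part of the job. What is shaped like the cassette but turquoise is not meant. Leave any red look-alike of the post alone.

How it is judged (in metres and radians):
On the way, in this order (a step that is already met when the one before it is completed fails the run):
1. the tab of the first gap from the post is flicked over (leans more than 0.3 rad) (((y of post in the frame of rack above 0 m and (value of joint tab_a above 0.3 rad or value of joint tab_a below -0.3 rad)) or (y of post in the frame of rack below 0 m and (value of joint tab_f above 0.3 rad or value of joint tab_f below -0.3 rad)))).
2. the tab of the second gap from the post is flicked over (leans more than 0.3 rad) (((y of post in the frame of rack above 0 m and (value of joint tab_b above 0.3 rad or value of joint tab_b below -0.3 rad)) or (y of post in the frame of rack below 0 m and (value of joint tab_e above 0.3 rad or value of joint tab_e below -0.3 rad)))).
3. the tab of the third gap from the post is flicked over (leans more than 0.3 rad) (((y of post in the frame of rack above 0 m and (value of joint tab_c above 0.3 rad or value of joint tab_c below -0.3 rad)) or (y of post in the frame of rack below 0 m and (value of joint tab_d above 0.3 rad or value of joint tab_d below -0.3 rad)))).
4. the cassette is pushed home in the third gap (x of cassette_center in the frame of rack above -0.012 m and ((y of post in the frame of rack above 0 m and y of cassette_center in the frame of rack between 0.019 and 0.035 m) or (y of post in the frame of rack below 0 m and y of cassette_center in the frame of rack between -0.035 and -0.019 m)) and height (world z) of cassette_center below 0.02 m and angle between cassette_center's own z axis and vertical below 0.1 rad and angle between the x axis of cassette_center and the x axis of rack, either way round below 0.15 rad), for 0.2 s.
At the end, for the whole second after the job is handed in: the cassette lies flat and at rest in the third gap from the post, lengthwise (within 0.15 rad), its centre within 8 mm of the gap's middle and its far end within 6 mm of the back wall; the stored cassettes, can and screwdriver are within 20 mm of where they started (all of step 4 and linear speed of cassette below 0.01 m/s and distance of each of stored1_center, stored2_center, can_center, driver from where it was at the start of the episode below 0.02 m); the robot touches nothing.
It fails at once if a tab beyond the third gap is flicked (leans more than 0.3 rad) ((y of post in the frame of rack above 0 m and ((value of joint tab_d above 0.3 rad or value of joint tab_d below -0.3 rad) or (value of joint tab_e above 0.3 rad or value of joint tab_e below -0.3 rad) or (value of joint tab_f above 0.3 rad or value of joint tab_f below -0.3 rad))) or (y of post in the frame of rack below 0 m and ((value of joint tab_a above 0.3 rad or value of joint tab_a below -0.3 rad) or (value of joint tab_b above 0.3 rad or value of joint tab_b below -0.3 rad) or (value of joint tab_c above 0.3 rad or value of joint tab_c below -0.3 rad)))).
It fails at once if the cassette is lifted (its centre rises more than 6 mm) or tipped (more than 0.3 rad) (height (world z) of cassette_center above 0.022 m or angle between cassette_center's own z axis and vertical above 0.3 rad).
It fails at once if a stored cassette, the can or the screwdriver is moved more than 20 mm (distance of any of stored1_center, stored2_center, can_center, driver from where it was at the start of the episode above 0.02 m).
It also fails if it takes over 72 s, if anything falls off the work surface, if the arm or the gripper's body presses on something with over 40 N, if the wrist force passes 120 N, or if a joint passes its speed limit or range.

### The arm

A 6-joint arm with a two-finger parallel gripper is mounted at the origin on the work surface. World frame = base frame: x ahead of the robot, y to its left, z up, the work surface at z = 0. Lengths are in m, angles in degrees, forces in N, time in s.
With the tool pointing down it reaches from about 0.35 to 0.775 m from the base axis. Payload 5.5 kg.
Tool frame: the origin (TCP) lies midway between the tips of the shut fingers; the grasp point (between the pads) lies 19 mm behind it; z points along the fingers, y is the line along which they close (so a half turn about z gives the same grasp; the last joint's range is limited). The gripper opens to 85 mm and grips with 20 to 120 N. Pads are 22 mm wide; open, the fingers measure 114 mm over their backs; the gripper's body (76 mm by 85 mm) begins 54 mm behind the grasp point. The pads swing forward as they close: fully open they stand 13 mm farther back than shut.
Start: joints at [-77.957, 17.945, 2.641, 74.691, 0, 82.002], TCP at [0.197, -0.54, 0.231] pointing down, gripper open.
Joint ranges: [-158.12, 158.12], [-49.38, 96.58], [-58.88, 72.47], [-126.05, 133.96], [-84.25, 85.87], [-180, 180]. Speed limits (degrees/s): [147.25, 147.25, 180, 180, 180, 180].

### API

Orientations are given as a 3x3 rotation matrix whose columns are the frame's x, y, z axes.
In Python, from rig import ctrl gives the robot as it stands.
- The arm moves only by the tool drive_tool, never from a script. Its argument "motion" is a list of rows, each a list of 7 numbers: the shift along the tool's x, y, z as a fraction of full scale, then the turn, a rotation vector about the tool's x, y, z as a fraction of full scale, then the finger opening in mm, from 0 to 85.4. A call has 1 to 12 rows; each row shifts and turns the commanded pose from where the row before left it, along the tool's axes as they then stand; what a row does not reach is not made up. Full scale, the value 1, is 4 cm for a shift and 8 degrees for a turn. A row lasts 1/10 s, in which the tool goes at most 50 mm and 8.59 degrees, less where a joint would pass 70% of its speed; a pose out of reach is approached as far as the arm can. A call with a number of a shift or a turn outside -1 to 1 is refused whole. A call with a gripper value outside its range is refused whole. The fingers move at their own pace and stop on an object; "squeeze" is the grip in N (left out, the last holds). Time passes only in rows, so rows that do not move let the fingers close. It gives the time, the measured TCP pose, the force, the opening and the grip force at its end, in the units of the state.
- ctrl.sense(): the state, without advancing time (a new reading comes with each control period).
- ctrl.snapshot(name): name is "side" or "top"; returns the picture (480x640x3 uint8, red, green, blue); there is no depth.
- ctrl.calibration(name): a dict with "fovy" (degrees; the focal length in pixels is half the picture's height over the tangent of half this angle, whatever the lens; pixels are square), "cx", "cy" (the principal point, pixels), "R" (3x3) and "t" (3): a world point X has camera coordinates R X + t. Camera axes: x right, y down, z forward; pixel columns grow to the right and rows downward; lengths in m; the calibration is good to about 2 mm. A picture is of the moment at which its call begins. calibration takes no time and is no camera call.
- ctrl.job_done(): hands the job in; it is judged then, once.
The state is a dict: "clock": time; "joint_positions": joint angles; "joint_velocities": joint speeds; "joint_torque": joint torques, N m; "tcp_pos": TCP position; "tool_rot": TCP orientation; "force": force on the tool from outside, world axes, zero at the start; "wrist_torque": the same for the moment, N m; "opening": finger opening in m; "gripper_force": force on a finger pad.
Only numpy, scipy, OpenCV 4.12 (cv2) and the standard library are available. Lean on these libraries where they do the work, as an engineer would, in place of code of your own. Each camera call takes 0.05 s, during which the arm holds its last target. There are 200 camera calls.

## Working session

There is one attempt and no reset: what is moved stays moved. The work goes in short steps, Python scripts to look and compute and a tool call to move; the robot and the scene stay as the last step left them, time stands still between calls to the robot, and variables do not carry over. Pictures are saved under pics/ and viewed, at most 10 in all, crops included, and the job is handed in when it is done.

Besides the shell and the picture viewer there is one more tool, called after "Call:" as name([rows], argument=value, ...), one row to a line, values as JSON. drive_tool: Moves the arm, as the interface text tells. Its arguments: {"type":"object","properties":{"motion":{"type":"array"},"squeeze":{"type":"number"}},"required":["motion"]}

```bash
mkdir -p pics
python3 - <<'E'
from rig import ctrl
import cv2,numpy as np
for n in("side","top"):
    im=ctrl.snapshot(n); cv2.imwrite(f"pics/{n}0.png",im[...,::-1]); c=ctrl.calibration(n)
    print(n,{k:np.round(v,4).tolist() for k,v in c.items()}, (-np.array(c["R"]).T@c["t"]).round(3))
s=ctrl.sense();print(s["clock"],s["tcp_pos"],s["tool_rot"])
E
```

```text
side {'fovy': 43.0906, 'cx': 321.5983, 'cy': 237.3641, 'R': [[-0.7961, -0.6048, -0.0197], [-0.3525, 0.4899, -0.7973], [0.4919, -0.6278, -0.6033]], 't': [0.4619, 0.2518, 1.1968]} [-0.132  0.907  0.932]
top {'fovy': 55.6857, 'cx': 313.931, 'cy': 242.3116, 'R': [[-0.0091, -0.9998, -0.0161], [-0.9912, 0.0111, -0.1317], [0.1319, 0.0148, -0.9912]], 't': [0.014, 0.5556, 0.9402]} [ 0.427 -0.006  1.005]
0.1 [ 0.19696294 -0.5397343   0.23048474] [[ 9.39440969e-01  3.42710616e-01 -3.16456671e-04]
 [ 3.42710666e-01 -9.39439617e-01  1.61426635e-03]
 [ 2.55934282e-04 -1.62496102e-03 -9.99998647e-01]]
```

View pics/top0.png

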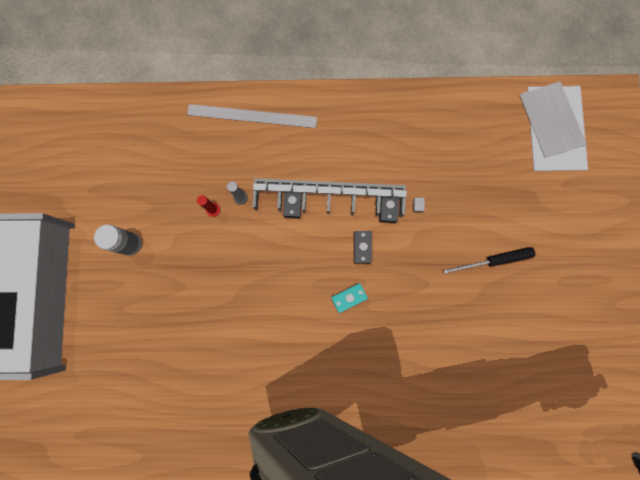

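View pics/side0.png

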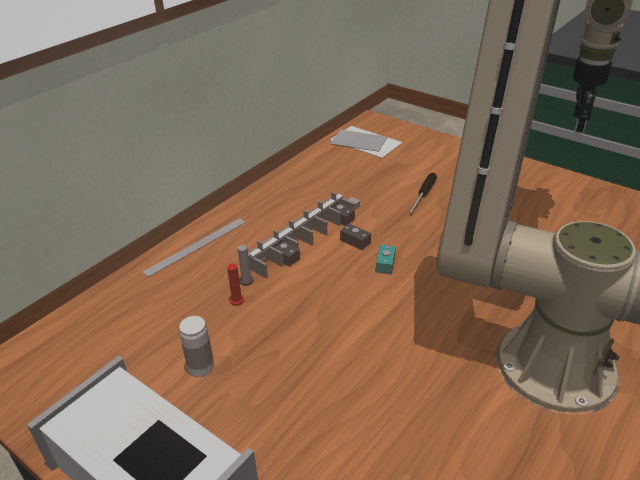

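The top view shows the grey post at (237,193) on the rack's left (+y) end, beside the red look-alike at (209,205). The foot is at (419,204), the rail runs (255,184) to (405,191), the loose cassette is at (363,247) and the turquoise one at (350,298). The side view agrees, so the third gap is gap c.

```bash
cat > h.py <<'E'
import numpy as np,cv2
from rig import ctrl
def ray(n,u,v,z):
    c=ctrl.calibration(n);R=np.array(c["R"]);t=np.array(c["t"]);f=240/np.tan(np.radians(c["fovy"]/2))
    d=R.T@np.array([(u-c["cx"])/f,(v-c["cy"])/f,1]);o=-R.T@t
    return o+d*(z-o[2])/d[2]
def pix(n,X):
    c=ctrl.calibration(n);f=240/np.tan(np.radians(c["fovy"]/2));p=np.array(c["R"])@X+c["t"]
    return f*p[0]/p[2]+c["cx"],f*p[1]/p[2]+c["cy"]
E
python3 - <<'E'
from h import *
im=cv2.imread("pics/top0.png")
cv2.imwrite("pics/crop1.png",cv2.resize(im[170:280,225:435],None,fx=3.8,fy=3.8,interpolation=cv2.INTER_CUBIC))
hsv=cv2.cvtColor(im,cv2.COLOR_BGR2HSV)
def comps(m,z,name,amin=15):
    n,l,st,ce=cv2.connectedComponentsWithStats(m.astype(np.uint8))
    for i in range(1,n):
        if st[i,4]<amin: continue
        ys,xs=np.where(l==i); 
        if not(170<ce[i][1]<320 and 180<ce[i][0]<440): continue
        r=cv2.minAreaRect(np.c_[xs,ys].astype(np.float32)); b=[ray("top",*p,z)[:2].round(4).tolist() for p in cv2.boxPoints(r)]
        print(name,ce[i].round(1),st[i,4],"c",ray("top",*ce[i],z)[:2].round(4),"box",b)
H,S,V=[hsv[...,i].astype(int) for i in range(3)]
comps((S<60)&(V>150),.05,"bright")
comps((S<110)&(V<110),.032,"dark",60)
E
```

```text
bright [231.5 186. ] 74 c [0.6788 0.1854] box [[0.6878, 0.1953], [0.6876, 0.1758], [0.6698, 0.1755], [0.6701, 0.195]]
bright [258.8 186.3] 80 c [0.6775 0.1263] box [[0.6871, 0.1389], [0.6867, 0.1129], [0.6712, 0.1128], [0.6716, 0.1387]]
bright [279.2 187.2] 141 c [0.6748 0.082 ] box [[0.6822, 0.1063], [0.6815, 0.0566], [0.6683, 0.0566], [0.6689, 0.1063]]
bright [316.5 189. ] 283 c [0.6697 0.0015] box [[0.666, 0.0528], [0.6808, 0.0521], [0.6745, -0.0495], [0.6598, -0.0486]]
bright [353.7 190.7] 142 c [ 0.665  -0.0783] box [[0.6606, -0.0522], [0.6753, -0.0535], [0.671, -0.1036], [0.6563, -0.1022]]
bright [379. 192.] 141 c [ 0.6615 -0.1326] box [[0.657, -0.1078], [0.6705, -0.1092], [0.6658, -0.1572], [0.6523, -0.1557]]
bright [399.7 192.7] 81 c [ 0.6592 -0.1768] box [[0.6654, -0.1627], [0.665, -0.1905], [0.6519, -0.1901], [0.6522, -0.1623]]
bright [291.9 199.5] 41 c [0.6474 0.0548] box [[0.6474, 0.0642], [0.6572, 0.0545], [0.6472, 0.0448], [0.6375, 0.0545]]
bright [419.3 203.8] 118 c [ 0.6344 -0.2178] box [[0.6472, -0.2091], [0.647, -0.2283], [0.6208, -0.2272], [0.6211, -0.2081]]
bright [390.  204.1] 44 c [ 0.6347 -0.1552] box [[0.6414, -0.1491], [0.6413, -0.1619], [0.6282, -0.1615], [0.6283, -0.1487]]
bright [362.9 246. ] 46 c [ 0.5449 -0.0954] box [[0.5514, -0.0872], [0.5512, -0.102], [0.5385, -0.1017], [0.5386, -0.0869]]
bright [349.4 297.6] 54 c [ 0.4368 -0.0647] box [[0.4444, -0.0578], [0.4442, -0.0724], [0.4297, -0.0721], [0.4299, -0.0575]]
dark [239.4 195.9] 176 c [0.6611 0.1713] box [[0.6675, 0.1934], [0.6847, 0.1696], [0.6553, 0.1489], [0.6382, 0.1726]]
dark [291.4 203.9] 434 c [0.6417 0.057 ] box [[0.6158, 0.0885], [0.6809, 0.0802], [0.6736, 0.0307], [0.6087, 0.0394]]
dark [389.4 208.4] 497 c [ 0.6289 -0.1565] box [[0.6614, -0.1256], [0.6642, -0.1845], [0.5998, -0.186], [0.597, -0.1276]]
dark [362.1 247. ] 451 c [ 0.545  -0.0951] box [[0.5801, -0.0785], [0.5797, -0.1153], [0.5102, -0.1135], [0.5106, -0.0771]]
```

View pics/crop1.png

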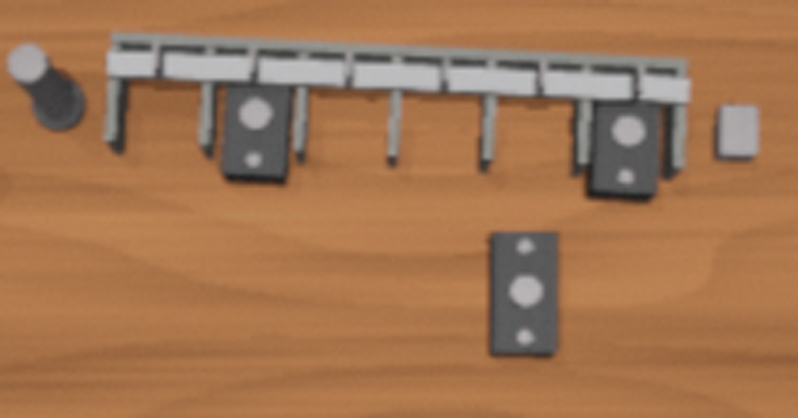

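Call:
drive_tool([
  [0,0,0,0,0,-1,0],
  [0,0,0,0,0,-1,0],
  [0,0,0,0,0,-1,0],
  [0,0,0,0,0,-1,0],
  [0,0,0,0,0,-1,0],
  [0,0,0,0,0,-1,0],
  [0,0,0,0,0,-1,0],
  [0,0,0,0,0,-1,0],
  [0,0,0,0,0,-0.31,0],
  [0,0,0,0,0,0,0],
  [0,0,0,0,0,0,0],
], squeeze=20)

```text
clock: 1.2
tcp_pos: [0.197, -0.54, 0.231]
tool_rot: [[0.062, 0.998, -0.0], [0.998, -0.062, 0.001], [0.001, -0.0, -1.0]]
force: [-0.6, -0.3, 0.3]
opening: -0.0001
gripper_force: 0.0
```

```bash
cat >> h.py <<'E'
Y=np.radians(-3.45); O=np.array([.6535,-.0249]); RX=np.array([np.cos(Y),np.sin(Y)]); RY=np.array([-RX[1],RX[0]])
def rk(p): d=np.array(p[:2])-O; return (np.array([d@RX,d@RY])*1000).round(1)
def st():
    s=ctrl.sense(); R=np.array(s["tool_rot"])
    print(round(s["clock"],2),"rack",rk(s["tcp_pos"]),"z",round(s["tcp_pos"][2]*1000,1),"yaw",np.degrees(np.arctan2(R[1,0],R[0,0])).round(2),"op",round(s["opening"]*1000,1),"F",np.round(s["force"],1),"tilt",R[:2,2].round(4),"j",np.round(s["joint_positions"],1))
E
python3 -c "
from h import *
st();print('cass',rk(ray('top',362.9,246,.037)),rk(ray('top',362.1,247,.032)),'post',rk(ray('top',233,188,.1)),'foot',rk(ray('top',419.3,203.8,.02)))"
```

```text
1.2 rack [-424.7 -541.7] z 231.0 yaw 86.45 op -0.1 F [-0.6 -0.3  0.3] tilt [-0.0002  0.0007] j [-78.   18.    2.6  74.7  -0.   15.6]
cass [-102.5  -77.9] [-104.1  -76.7] post [ -4.  197.3] foot [  -0.5 -199.9]
```

Call:
drive_tool([
  [0.8,0.5,0,0,0,0,0],
  [0.8,0.5,0,0,0,0,0],
  [0.8,0.5,0,0,0,0,0],
  [0.8,0.5,0,0,0,0,0],
  [0.8,0.5,0,0,0,0,0],
  [0.8,0.5,0,0,0,0,0],
  [0.8,0.5,0,0,0,0,0],
  [0.8,0.5,0,0,0,0,0],
  [0.8,0.5,0,0,0,0,0],
  [0.8,0.5,0,0,0,0,0],
  [0.8,0.5,0,0,0,0,0],
])

```text
clock: 2.3
tcp_pos: [0.4387, -0.2008, 0.2314]
tool_rot: [[0.062, 0.998, 0.0], [0.998, -0.062, -0.0], [-0.0, 0.0, -1.0]]
force: [0.5, -0.0, 0.5]
opening: -0.0001
gripper_force: 0.0
```

Call:
drive_tool([
  [0.8,0.5,0,0,0,0,0],
  [0.8,0.5,0,0,0,0,0],
  [0.8,0.5,0,0,0,0,0],
  [0.8,0.5,0,0,0,0,0],
  [0.8,0.5,0,0,0,0,0],
  [0.8,0.5,0,0,0,0,0],
  [0.8,0.5,0,0,0,0,0],
  [0.8,0.5,0,0,0,0,0],
  [0.8,0.5,0,0,0,0,0],
  [0.8,0.5,0,0,0,0,0],
  [0.8,0.5,0,0,0,0,0],
  [0,0,0,0,0,0,0],
])

```text
clock: 3.5
tcp_pos: [0.6805, 0.1397, 0.2292]
tool_rot: [[0.057, 0.998, -0.001], [0.998, -0.057, 0.001], [0.001, -0.001, -1.0]]
force: [0.4, 0.8, 0.5]
opening: 0.0004
gripper_force: 0.0
```

```bash
python3 -c "
from h import *
st()"
```

```text
3.5 rack [ 17.  165.9] z 229.2 yaw 86.71 op 0.4 F [0.4 0.8 0.5] tilt [-0.0009  0.0009] j [ 5.  32.3 24.3 82.1  0.1 98.3]
```

Call:
drive_tool([
  [-0.08,-0.05,0.8,0,0,0,0],
  [0,0,0.8,0,0,0,0],
  [0,0,0.8,0,0,0,0],
  [0,0,0.8,0,0,0,0],
  [0,0,0,0,0,0,0],
  [0,0,0,0,0,0,0],
])

```text
clock: 4.1
tcp_pos: [0.6761, 0.1321, 0.1034]
tool_rot: [[0.062, 0.998, -0.002], [0.998, -0.062, -0.0], [-0.0, -0.002, -1.0]]
force: [0.1, 0.6, 0.9]
opening: 0.0001
gripper_force: 0.0
```

Run:
```python
from h import *
st()
im=ctrl.snapshot("side")[...,::-1]; u,v=map(int,pix("side",np.array([.67,.07,.06])))
print(u,v)
cv2.imwrite("pics/s1.png",cv2.resize(im[v-60:v+60,u-80:u+80],None,fx=5,fy=5,interpolation=cv2.INTER_CUBIC))
```

```text
4.1 rack [ 13.1 158.1] z 103.4 yaw 86.47 op 0.1 F [0.1 0.6 0.9] tilt [-0.0016 -0.0003] j [ 4.4 33.9  9.4 65.6 -0.  97.9]
273 238
```

View pics/s1.png

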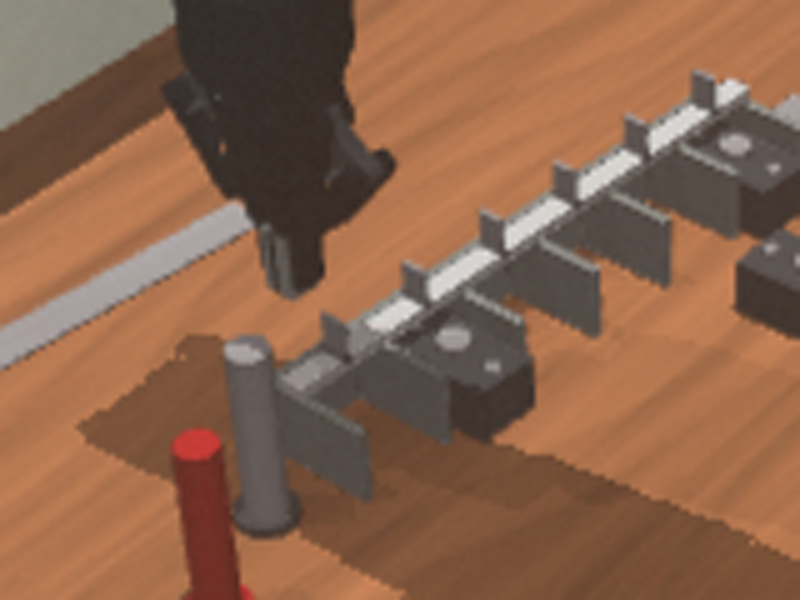

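Call:
drive_tool([
  [0,0.05,0.54,0,0,0,0],
  [0,0,0.54,0,0,0,0],
  [0,0,0,0,0,0,0],
  [0,0,0,0,0,0,0],
])

```text
clock: 4.55
tcp_pos: [0.6797, 0.1325, 0.062]
tool_rot: [[0.061, 0.998, 0.002], [0.998, -0.061, 0.0], [0.0, 0.002, -1.0]]
force: [0.1, -0.0, 0.7]
opening: -0.0001
gripper_force: 0.0
```

Call:
drive_tool([
  [-0.34,0,0,0,0,0,0],
  [-0.34,0,0,0,0,0,0],
  [-0.34,0,0,0,0,0,0],
  [-0.34,0,0,0,0,0,0],
  [-0.34,0,0,0,0,0,0],
  [-0.34,0,0,0,0,0,0],
  [-0.34,0,0,0,0,0,0],
])

```text
clock: 5.25
tcp_pos: [0.6729, 0.0363, 0.0602]
tool_rot: [[0.061, 0.998, 0.0], [0.998, -0.061, 0.0], [0.0, 0.0, -1.0]]
force: [0.8, 0.2, 1.5]
opening: 0.0001
gripper_force: 0.9
```

Run:
```python
from h import *
st()
im=ctrl.snapshot("side")[...,::-1]; u,v=273,238
cv2.imwrite("pics/s2.png",cv2.resize(im[v-60:v+60,u-80:u+80],None,fx=5,fy=5,interpolation=cv2.INTER_CUBIC))
```

```text
5.25 rack [15.7 62.3] z 60.2 yaw 86.51 op 0.1 F [0.8 0.2 1.5] tilt [0.0001 0.    ] j [-3.7 33.9  3.  59.1  0.  89.8]
```

View pics/s2.png

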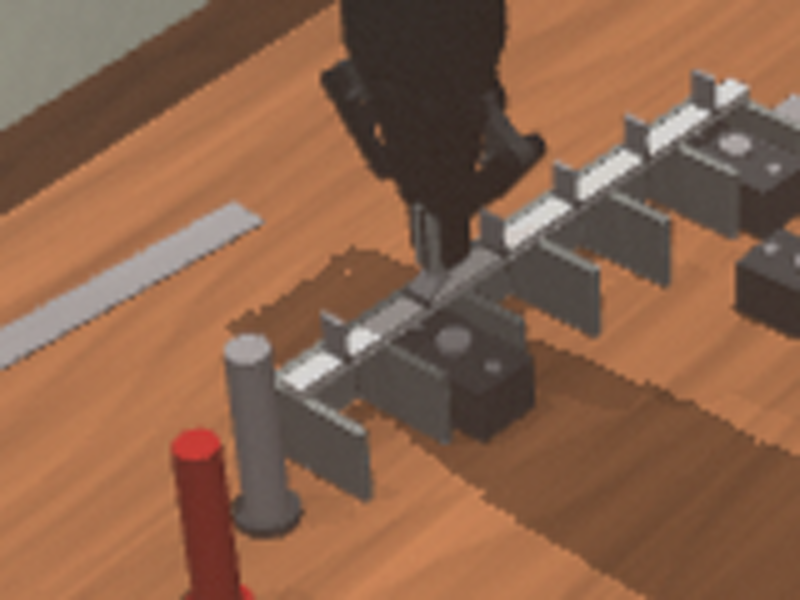

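The picture shows the fingertip on the rail at about (440,270). Tab a is upright again at (335,330), tab b is leaning under the finger, and tab c at (490,230) is next. The sweep is working.

Call:
drive_tool([
  [-0.26,0,0,0,0,0,0],
  [-0.26,0,0,0,0,0,0],
  [-0.26,0,0,0,0,0,0],
  [-0.26,0,0,0,0,0,0],
  [0,0,0,0,0,0,0],
  [0,0,0,0,0,0,0],
])

```text
clock: 5.9
tcp_pos: [0.6706, -0.0046, 0.0604]
tool_rot: [[0.061, 0.998, 0.0], [0.998, -0.061, -0.001], [-0.001, 0.001, -1.0]]
force: [-0.2, 0.3, 3.0]
opening: 0.0003
gripper_force: 1.2
```

Run:
```python
from h import *
st()
im=ctrl.snapshot("side")[...,::-1]; u,v=300,225
cv2.imwrite("pics/s3.png",cv2.resize(im[v-60:v+60,u-80:u+80],None,fx=5,fy=5,interpolation=cv2.INTER_CUBIC))
```

```text
5.9 rack [15.9 21.3] z 60.4 yaw 86.48 op 0.3 F [-0.2  0.3  3. ] tilt [ 0.0005 -0.0009] j [-7.2 33.5  2.4 58.8 -0.  86.3]
```

View pics/s3.png

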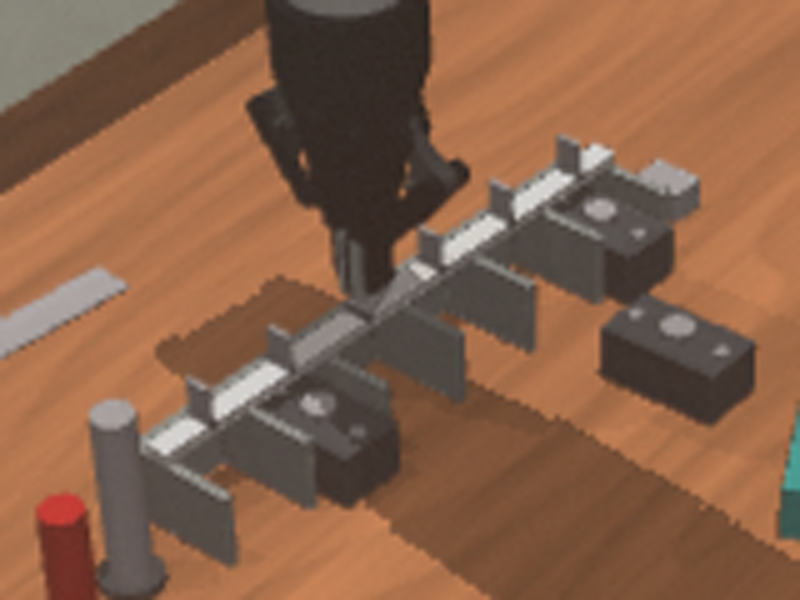

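Tab c is leaning under the finger at about (375,305), and tabs d, e and f stand upright. Next I lift clear and go round to the -y side of the cassette.

Call:
drive_tool([
  [0,0,-0.8,0,0,0,0],
  [0,0,-0.8,0,0,0,0],
  [0,0,-0.8,0,0,0,0],
  [-0.88,-0.74,0,0,0,0,30],
  [-0.88,-0.74,0,0,0,0,30],
  [-0.88,-0.74,0,0,0,0,30],
  [-0.88,-0.74,0,0,0,0,30],
  [0,0,0,0,0,0,30],
  [0,0,0,0,0,0,30],
])

```text
clock: 6.85
tcp_pos: [0.5433, -0.138, 0.1563]
tool_rot: [[0.063, 0.998, 0.0], [0.998, -0.063, -0.0], [-0.0, 0.0, -1.0]]
force: [0.8, 0.2, -0.3]
opening: 0.0298
gripper_force: 0.0
```

```bash
python3 -c "
from h import *
st()"
```

```text
6.85 rack [-103.2 -119.5] z 156.3 yaw 86.42 op 29.8 F [ 0.8  0.2 -0.3] tilt [ 0.0005 -0.0002] j [-22.5  18.2  -7.7  64.1  -0.   71.1]
```

Call:
drive_tool([
  [0,0,0.91,0,0,0,30],
  [0,0,0.91,0,0,0,30],
  [0,0,0.91,0,0,0,30],
  [0,0,0.91,0,0,0,30],
  [0,0,0,0,0,0,30],
  [0,0,0,0,0,0,30],
])

```text
clock: 7.45
tcp_pos: [0.544, -0.1363, 0.0103]
tool_rot: [[0.059, 0.998, -0.001], [0.998, -0.059, 0.001], [0.001, -0.001, -1.0]]
force: [0.5, -0.4, 0.4]
opening: 0.0301
gripper_force: 0.0
```

Call:
drive_tool([
  [0.2,0,0,0,0,0,30],
  [0.2,0,0,0,0,0,30],
  [0.2,0,0,0,0,0,30],
  [0.2,0,0,0,0,0,30],
  [0.2,0,0,0,0,0,30],
  [0.2,0,0,0,0,0,30],
  [0,0,0,0,0,0,30],
])

```text
clock: 8.15
tcp_pos: [0.5463, -0.0876, 0.0103]
tool_rot: [[0.059, 0.998, -0.001], [0.998, -0.059, 0.002], [0.002, -0.001, -1.0]]
force: [0.4, -0.8, 0.6]
opening: 0.0298
gripper_force: 0.0
```

Run:
```python
from h import *
st()
im=ctrl.snapshot("top")[...,::-1]
cv2.imwrite("pics/t2.png",cv2.resize(im[170:280,225:435],None,fx=3.8,fy=3.8,interpolation=cv2.INTER_CUBIC))
```

```text
8.15 rack [-103.3  -69. ] z 10.3 yaw 86.61 op 29.8 F [ 0.4 -0.8  0.6] tilt [-0.0005  0.0018] j [-17.5  25.1 -20.1  44.8   0.1  75.9]
```

View pics/t2.png

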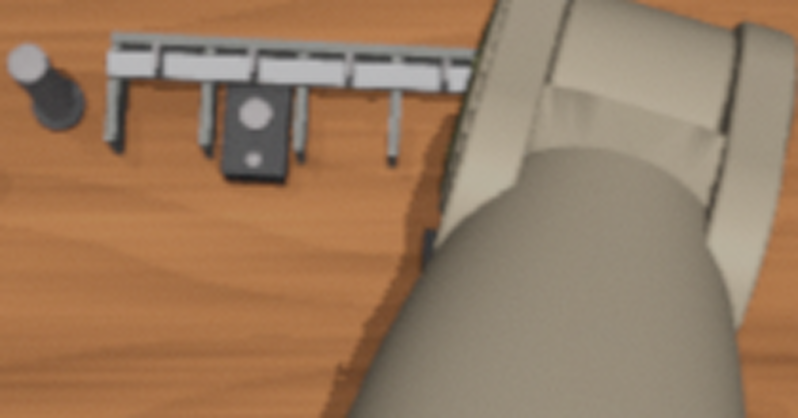

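The arm hides most of the cassette. Its left edge shows at crop (425,245), about 37 mm further left, as expected, with the stored cassettes unmoved.

Call:
drive_tool([
  [0.2,0,0,0,0,0,30],
  [0.2,0,0,0,0,0,30],
  [0.2,0,0,0,0,0,30],
  [0.2,0,0,0,0,0,30],
  [0.2,0,0,0,0,0,30],
  [0.2,0,0,0,0,0,30],
  [0.2,0,0,0,0,0,30],
  [0.2,0,0,0,0,0,30],
  [0,0,0,0,0,0,30],
  [0,0,0,0,0,0,30],
])

```text
clock: 9.2
tcp_pos: [0.5507, -0.0249, 0.0107]
tool_rot: [[0.06, 0.998, 0.0], [0.998, -0.06, 0.001], [0.001, 0.0, -1.0]]
force: [-0.0, -0.2, -0.1]
opening: 0.0302
gripper_force: 0.0
```

```bash
cat >> h.py <<'E'
def cass(im,shadow=110):
    h=cv2.cvtColor(np.ascontiguousarray(im),cv2.COLOR_RGB2HSV); return h
E
python3 - <<'E'
from h import *
st()
im=ctrl.snapshot("side")[...,::-1]; u,v=map(int,pix("side",np.array([.57,.0,.02])))
print(u-80,v-60)
cv2.imwrite("pics/s4.png",cv2.resize(im[v-60:v+60,u-80:u+80],None,fx=5,fy=5,interpolation=cv2.INTER_CUBIC))
E
```

```text
9.2 rack [-102.6   -6.2] z 10.7 yaw 86.57 op 30.2 F [-0.  -0.2 -0.1] tilt [0.0005 0.0006] j [-11.   24.9 -20.5  44.6   0.   82.5]
244 191
```

View pics/s4.png

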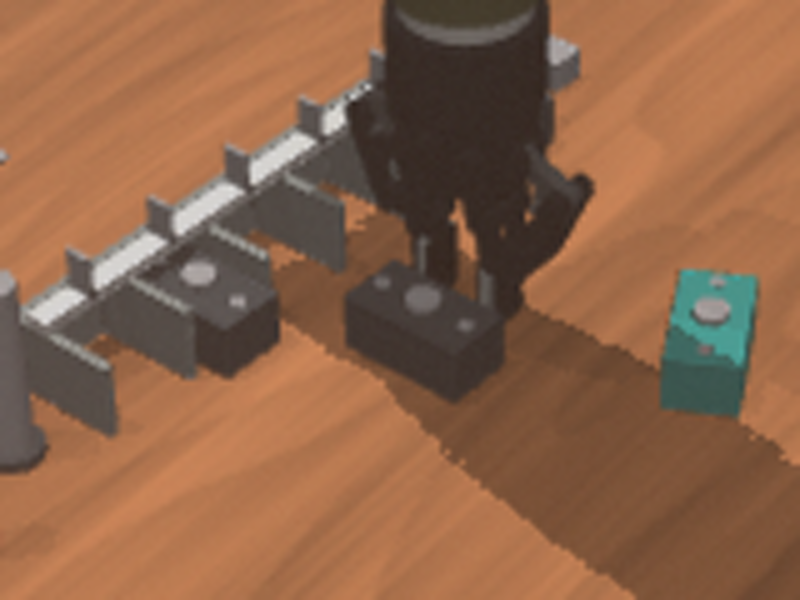

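The cassette lies against both fingers, boss at crop (422,298), end dots at (383,283) and (466,325). I work out its pose from those.

Run:
```python
from h import *
r=lambda u,v,z:rk(ray("side",244+(u-2)/5,191+(v-2)/5,z))
print(r(422,298,.037),"ends",r(383,283,.0325),r(466,325,.0325),"plates tips b/c top",r(268,258,.042),r(343,208,.042),"stored boss",r(198,272,.037))
st()
```

```text
[-100.7   26.4] ends [-75.  25.] [-126.3   24.6] plates tips b/c top [-27.5  54.3] [-28.8   1.3] stored boss [-4.3 79.2]
9.25 rack [-102.5   -6.5] z 10.7 yaw 86.54 op 29.8 F [0.1 0.7 0.8] tilt [0.0005 0.0003] j [-11.   24.9 -20.5  44.6   0.   82.5]
```

Call:
drive_tool([
  [0.03,0,0,0,0,0,30],
  [0,0,0,0,0,0,30],
  [-0.3,0,0,0,0,0,30],
  [-0.3,0,0,0,0,0,30],
  [0,0,-0.8,0,0,0,30],
  [0,0,-0.8,0,0,0,10],
  [0,0,-0.8,0,0,0,10],
])

```text
clock: 9.95
tcp_pos: [0.5487, -0.0497, 0.1073]
tool_rot: [[0.062, 0.998, -0.001], [0.998, -0.062, -0.0], [-0.0, -0.001, -1.0]]
force: [0.4, 1.0, -0.2]
opening: 0.0098
gripper_force: 0.0
```

Call:
drive_tool([
  [0,0,0,0,0,-1,10],
  [0,0,0,0,0,-1,10],
  [0,0,0,0,0,-1,10],
  [0,0,0,0,0,-1,10],
  [0,0,0,0,0,-1,10],
  [0,0,0,0,0,-1,10],
  [0,0,0,0,0,-1,10],
  [0,0,0,0,0,-1,10],
  [0,0,0,0,0,-1,10],
  [0,0,0,0,0,-1,10],
  [0,0,0,0,0,-1,10],
  [0,0,0,0,0,-0.25,10],
])

```text
clock: 11.15
tcp_pos: [0.549, -0.0496, 0.1065]
tool_rot: [[-0.998, 0.058, -0.0], [0.058, 0.998, -0.0], [0.0, -0.0, -1.0]]
force: [-0.0, -0.0, 0.5]
opening: 0.01
gripper_force: 0.0
```

Call:
drive_tool([
  [0,0,0,0,0,0,10],
  [0,0,0,0,0,0,10],
])

```text
clock: 11.35
tcp_pos: [0.5491, -0.0492, 0.1065]
tool_rot: [[-0.998, 0.063, -0.0], [0.063, 0.998, -0.0], [0.0, -0.0, -1.0]]
force: [0.1, -0.1, -0.6]
opening: 0.0097
gripper_force: 0.0
```

```bash
python3 -c "
from h import *
st()"
```

```text
11.35 rack [-102.8  -30.5] z 106.5 yaw 176.4 op 9.7 F [ 0.1 -0.1 -0.6] tilt [-0.     -0.0002] j [-13.5  19.3 -13.6  57.1  -0.   -9.9]
```

Call:
drive_tool([
  [0.71,0.71,0,0,0,0,10],
  [0.71,0.71,0,0,0,0,10],
  [0,0,0,0,0,0,10],
  [0,0,0.8,0,0,0,10],
  [0,0,0.8,0,0,0,10],
  [0,0,0.8,0,0,0,10],
  [0,0,0,0,0,0,10],
  [0,0,0,0,0,0,10],
])

```text
clock: 12.15
tcp_pos: [0.4958, 0.0115, 0.0106]
tool_rot: [[-0.998, 0.061, -0.001], [0.061, 0.998, -0.0], [0.001, -0.0, -1.0]]
force: [0.5, 0.5, 0.9]
opening: 0.0099
gripper_force: 0.0
```

```bash
python3 -c "
from h import *
st()"
```

```text
12.15 rack [-159.6   26.8] z 10.6 yaw 176.48 op 9.9 F [0.5 0.5 0.9] tilt [-0.0012 -0.    ] j [ -8.   19.9 -28.5  41.7  -0.   -4.4]
```

Call:
drive_tool([
  [-0.2,0,0,0,0,0,10],
  [-0.2,0,0,0,0,0,10],
  [-0.2,0,0,0,0,0,10],
  [-0.2,0,0,0,0,0,10],
  [-0.2,0,0,0,0,0,10],
  [-0.2,0,0,0,0,0,10],
  [-0.2,0,0,0,0,0,10],
  [-0.2,0,0,0,0,0,10],
  [0,0,0,0,0,0,10],
])

```text
clock: 13.05
tcp_pos: [0.5622, 0.0077, 0.0106]
tool_rot: [[-0.998, 0.061, 0.003], [0.061, 0.998, -0.0], [-0.003, -0.0, -1.0]]
force: [-1.1, 0.3, -0.2]
opening: 0.0101
gripper_force: 0.0
```

Run:
```python
from h import *
st()
im=ctrl.snapshot("side")[...,::-1]; u,v=map(int,pix("side",np.array([.6,.0,.02])))
print(u-80,v-60)
cv2.imwrite("pics/s5.png",cv2.resize(im[v-60:v+60,u-80:u+80],None,fx=5,fy=5,interpolation=cv2.INTER_CUBIC))
```

```text
13.05 rack [-93.1  27. ] z 10.6 yaw 176.52 op 10.1 F [-1.1  0.3 -0.2] tilt [ 0.003  -0.0003] j [ -7.4  25.8 -19.   45.1   0.   -3.9]
234 187
```

View pics/s5.png

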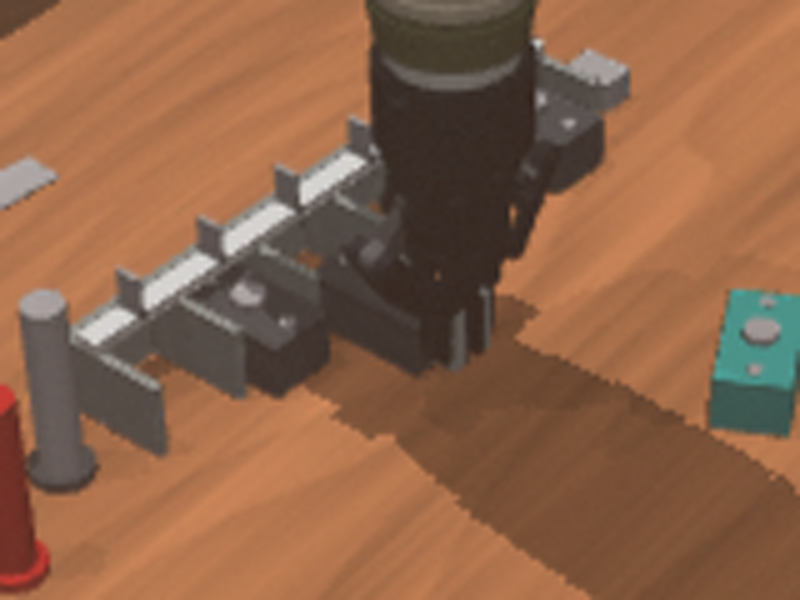

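The cassette's nose is between the plates of gap c and running straight, with the fingers at crop (460,340) on its rear end. I carry on.

Call:
drive_tool([
  [-0.19,0,0,0,0,0,10],
  [-0.19,0,0,0,0,0,10],
  [-0.19,0,0,0,0,0,10],
  [-0.19,0,0,0,0,0,10],
  [-0.15,0,0,0,0,0,10],
  [0,0,0,0,0,0,10],
])

```text
clock: 13.7
tcp_pos: [0.5979, 0.0055, 0.0106]
tool_rot: [[-0.998, 0.061, 0.002], [0.061, 0.998, -0.0], [-0.002, -0.0, -1.0]]
force: [-0.0, 0.4, -0.1]
opening: 0.0094
gripper_force: 0.0
```

Call:
drive_tool([
  [-0.05,0,0,0,0,0,10],
  [0,0,0,0,0,0,10],
])

```text
clock: 13.9
tcp_pos: [0.5983, 0.0056, 0.0106]
tool_rot: [[-0.998, 0.061, 0.0], [0.061, 0.998, -0.0], [-0.0, -0.0, -1.0]]
force: [-0.9, 0.3, -0.1]
opening: 0.0101
gripper_force: 0.4
```

```bash
python3 -c "
from h import *
st()"
```

```text
13.9 rack [-56.9  27.1] z 10.6 yaw 176.52 op 10.1 F [-0.9  0.3 -0.1] tilt [ 0.0004 -0.0002] j [ -7.1  29.2 -13.2  47.6  -0.   -3.7]
```

Still no wall contact, so I go in 1–2 mm steps.

Call:
drive_tool([
  [-0.05,0,0,0,0,0,10],
  [0,0,0,0,0,0,10],
])

```text
clock: 14.1
tcp_pos: [0.5997, 0.0056, 0.0106]
tool_rot: [[-0.998, 0.061, -0.001], [0.061, 0.998, -0.0], [0.001, -0.0, -1.0]]
force: [-4.0, 0.7, 1.5]
opening: 0.0098
gripper_force: 1.7
```

Call:
drive_tool([
  [-0.04,0,0,0,0,0,10],
  [0,0,0,0,0,0,10],
])

```text
clock: 14.3
tcp_pos: [0.6017, 0.0054, 0.0105]
tool_rot: [[-0.998, 0.061, -0.0], [0.061, 0.998, -0.0], [0.0, -0.0, -1.0]]
force: [-4.0, 0.9, 2.1]
opening: 0.0104
gripper_force: 1.8
```

Call:
drive_tool([
  [-0.03,0,0,0,0,0,10],
  [0,0,0,0,0,0,10],
])

```text
clock: 14.5
tcp_pos: [0.603, 0.0054, 0.0105]
tool_rot: [[-0.998, 0.061, 0.0], [0.061, 0.998, -0.0], [-0.0, -0.0, -1.0]]
force: [-3.1, -0.1, 1.7]
opening: 0.0099
gripper_force: 1.7
```

Call:
drive_tool([
  [-0.03,0,0,0,0,0,10],
  [0,0,0,0,0,0,10],
])

```text
clock: 14.7
tcp_pos: [0.6044, 0.0053, 0.0105]
tool_rot: [[-0.998, 0.061, 0.0], [0.061, 0.998, -0.0], [-0.0, -0.0, -1.0]]
force: [-3.3, 1.1, 2.0]
opening: 0.0103
gripper_force: 1.6
```

Call:
drive_tool([
  [-0.03,0,0,0,0,0,10],
  [0,0,0,0,0,0,10],
])

```text
clock: 14.9
tcp_pos: [0.6045, 0.0053, 0.0104]
tool_rot: [[-0.998, 0.061, -0.002], [0.061, 0.998, -0.0], [0.002, -0.0, -1.0]]
force: [-6.4, -0.7, 3.6]
opening: 0.01
gripper_force: 2.9
```

Call:
drive_tool([
  [-0.03,0,0,0,0,0,10],
  [0,0,0,0,0,0,10],
])

```text
clock: 15.1
tcp_pos: [0.6044, 0.0053, 0.0102]
tool_rot: [[-0.998, 0.061, -0.004], [0.061, 0.998, 0.0], [0.004, -0.0, -1.0]]
force: [-8.7, -0.1, 5.6]
opening: 0.0101
gripper_force: 4.3
```

It has met the back wall: the TCP stopped and the force is rising. I back off, lift and check.

Call:
drive_tool([
  [0.3,0,0,0,0,0,10],
  [0.6,0,0,0,0,0,10],
  [0.5,0,-0.5,0,0,0,10],
  [0,-0.5,-0.8,0,0,0,10],
  [0,-0.8,-0.8,0,0,0,10],
  [0.5,-0.8,-0.5,0,0,0,10],
  [0.8,-0.8,0,0,0,0,10],
  [0.8,-0.8,0,0,0,0,10],
  [0,-0.8,0,0,0,0,10],
  [0,-0.8,0,0,0,0,10],
  [0,0,0,0,0,0,10],
  [0,0,0,0,0,0,10],
])

```text
clock: 16.3
tcp_pos: [0.4547, -0.1992, 0.1148]
tool_rot: [[-0.998, 0.063, 0.002], [0.063, 0.998, -0.001], [-0.002, -0.001, -1.0]]
force: [1.2, 0.3, -0.2]
opening: 0.0099
gripper_force: 0.0
```

Run:
```python
from h import *
st()
im=ctrl.snapshot("top")[...,::-1]
a=cv2.resize(im[170:240,225:435],None,fx=3.8,fy=3.8,interpolation=cv2.INTER_CUBIC)
im=ctrl.snapshot("side")[...,::-1]; 
b=cv2.resize(im[190:254,234:434],None,fx=3.99,fy=3.99,interpolation=cv2.INTER_CUBIC)
cv2.imwrite("pics/end.png",np.vstack([a[:,:798],b[:,:798]]))
```

```text
16.3 rack [-187.9 -185.9] z 114.8 yaw 176.41 op 9.9 F [ 1.2  0.3 -0.2] tilt [ 0.002  -0.0009] j [-32.9  13.2 -20.8  55.9   0.  -29.4]
```

View pics/end.png

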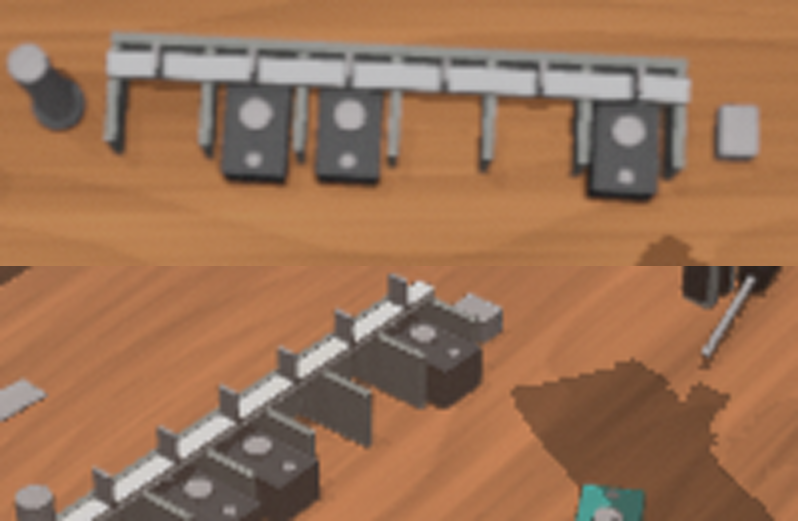

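The loose cassette sits in gap c at crop (349,130), level with the stored one at (255,130). All tabs are upright and nothing else has moved, so I hand in.

```bash
python3 -c "
from rig import ctrl
print(ctrl.job_done())"
```

```text
the job is handed in; nothing more can be done
None
```

I flicked the first three tabs from the post in order, pushed the cassette home in the third gap (gap c), and handed the job in at about 16 s; the last pictures show everything else in place, but the hand-in returned no verdict.

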